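# Dock the scrap bin under the hopper and tip the worn motor parts into it

## Task

Slide the grey scrap bin along the bench, without lifting it off, into the bay under the hopper's hood and push it fully home until the two sprung catches snap in behind it and hold it. Then raise the hinged tray by its handle so that all three worn motor parts fall through the hopper into the bin, and lower the tray back to level. Leave the other things on the bench where they are.

Things in the scene. Friction and masses are not known exactly. Their poses are not given: they have to be found in the camera images.
- station: Fixed grey sheet-metal scrap station: a bay with a hopper over it, a tray at its left. Origin: on the bench, on the bay's centreline, below the hood's front edge; x points into the bay, y left, z up. Bay 124 mm wide between guide walls (12 mm thick, 75 mm high, x -12 to 150 mm) with 45 mm high flared wings reaching on to x = -35 mm, mouth about 136 mm wide.
- hood_edge (a point): Middle of the front edge of the steel hood that roofs the bay, on its underside, 75 mm above the bench, above the station's origin (axes as the station). The hood is 4 mm thick; on it, from 27 mm behind this edge, stands the hopper, its walls up to 209 mm above the bench; its throat, 83 x 100 mm, lies over the docked bin.
- catch (a point): Centre of the right catch (the left one mirrors it): x = 5 mm, y = -67.5 mm, z = 30 mm of the station. A steel ball of 12 mm radius, standing 6.5 mm into the bay on a spring (3 to 6 N). It yields to the bin's tapered front corners, drags along its sides and snaps out behind its rear corners. So the resistance felt at the mouth is not home.
- buffer_face (a point): Middle of the sprung rubber buffer at the bay's end (at rest x = 113 mm, z = 30 mm of the station). It meets the bin's front about 12 mm before home and pushes back with 2 to 5 N, so a bin not past the catches may creep out. A rigid stop lies 2 to 3 mm past home. Sliding the bin in the bay takes about 8 to 20 N.
- bin: Loose open scrap bin, grey plastic, 110 mm long (x, tapered front corners at +x), 120 wide (y), 60 high, walls 4 mm, about 0.4 kg. Origin: centre of its underside. Starts in front of the bay, off-centre and askew. Home: origin at x = 70 mm, y = 0 of the station, rear wall 15 mm inside the hood's edge, where only a tool that leans forward reaches.
- tray (a joint): Angle of the steel tray left (+y) of the hopper, rad: 0 level on its stand, grows as the handle rises, 1.2 at the stop; falls back when let go. Tray 83 mm wide, 115 long, walls 30, open towards the hopper. Hinge line: parallel to the station's x, at y = 72 mm, z = 122 mm of the station. The parts slide out at about 0.6 to 1.0 rad. Raising takes under 6 N.
- tray_handle (a point): Middle of the tray's handle, a round steel bar 10 mm thick, 72 mm long, parallel to the station's x axis, 40 mm outside the tray's outer wall on two arms. Level: x = 72.5, y = 227, z = 142 mm of the station (155 mm outward of the hinge line and 20 mm above it); it swings about that line.
- gearbox: Worn gearbox block of aluminium, 58 x 34 x 28 mm, starts in the tray. Origin: its middle.
- bearing: Worn steel bearing, a cylinder 34 mm across and 28 mm long, starts in the tray. Origin: its middle.
- rotor: Worn copper rotor core, a cylinder 32 mm across and 32 mm long, starts in the tray. Origin: its middle.
- glue_tall: Bystander: glue bottle, 36 mm across, 100 mm high, right of the station. Origin: underside.
- glue_short: Bystander: glue bottle, 40 mm across, 75 mm high, right of the station. Origin: underside.
- tape: Bystander: roll of tape lying flat, 90 mm across, 25 mm high, in front of the tray. Origin: underside.
- screwdriver: Bystander: screwdriver lying on the left. Origin: underside of its middle.
- cup: Bystander: amber cup, 76 mm across, 90 mm high, on the left. Origin: underside.
Mind the look-alikes: they are no part of the job. Of the things shaped like the rotor, the copper one is meant. Of the things shaped like the bin, the grey one is meant.

How it is judged:
By the outcome, as a careful person would: the job done as asked, in the order asked, and still so for the second after the job is handed in, with the robot touching nothing.
It also fails if it takes over 72 s, if anything falls off the work surface, if the arm or the gripper's body presses on something with over 40 N, if the wrist force passes 120 N, or if a joint passes its speed limit or range.

## Robot

A 6-joint arm with a two-finger parallel gripper is mounted at the origin on the work surface. World frame = base frame: x ahead of the robot, y to its left, z up, the work surface at z = 0. Lengths are in m, angles in rad, forces in N, time in s.
With the tool pointing down it reaches from about 0.4 to 0.825 m from the base axis. Payload 7 kg.
Tool frame: the origin (TCP) lies at the very end of the fingers, on their centre line; the grasp point (between the pads) lies 19 mm behind it (arm.grasp_offset is the distance from the TCP to the grasp point, in m); z points along the fingers, y is the line along which they close (so a half turn about z gives the same grasp; the last joint's range is limited). The gripper opens to 88 mm and grips with 3 to 60 N. Pads are 19 mm wide; open, the fingers measure 130 mm over their backs; the gripper's body (78 mm by 193 mm) begins 47 mm behind the grasp point.
Start: joints at [1.436, 0.359, 0.012, 0, -1.224, -0.288], TCP at [0.277, 0.616, 0.227] pointing down, gripper open.
Joint ranges: [-3.07, 3.07], [-1.43, 2.12], [-1.02, 1.25], [-3.03, 1.67], [-3.05, -0], [-3.03, 3.03]. Speed limits (rad/s): [2.39, 2.39, 3.01, 3.14, 3.14, 3.14].

## Interface

Orientations are given as [roll, pitch, yaw] about the fixed x, y, z axes, in that order (R = Rz(yaw) Ry(pitch) Rx(roll)).
In Python, from station import get_state, cams, arm, nets gives the robot as it stands.
- The arm moves only by the shell command python3 -m creep 'ROWS' [FORCE]. ROWS is a JSON object of lists of equal length, an entry for each row: "translation": the shift along the world's x, y, z in mm, a list of three; "spin": the turn about the world's z in rad; "gripper": the opening, from 0 (shut) to 1 (fully open). In form: {"translation": [[dx, dy, dz], ...], "spin": [spin, ...], "gripper": [gripper, ...]}. A call has 1 to 8 rows; each row shifts and turns the commanded pose from where the row before left it; what a row does not reach is not made up. A row lasts 1/10 s, in which the tool goes at most 50 mm and 8.59 degrees, less where a joint would pass 70% of its speed; a pose out of reach is approached as far as the arm can. A call is refused whole if a number of a shift passes 50 or a number of a turn 0.15, either way. A call with a gripper value outside its range is refused whole. The fingers move at their own pace and stop on an object; FORCE is the grip in N (left out, the last holds). Time passes only in rows, so rows that do not move let the fingers close. It gives the time, the measured TCP pose, the force, the opening and the grip force at its end, in the units of the state.
- get_state(): the state, without advancing time (a new reading comes with each control period).
- cams.grab_frame(name): name is "scene" or "top" or "wrist"; returns a dict with "img" (480x640x3 uint8, red, green, blue), "mtx" (3x3 intrinsics, pixels), "R" (3x3) and "t" (3): a world point X has camera coordinates R X + t. Camera axes: x right, y down, z forward; pixel columns grow to the right and rows downward; lengths in m; the calibration is good to about 2 mm. A picture is of the moment at which its call begins. There is no depth.
- arm.job_done(): hands the job in; it is judged then, once.
Trained networks look in the newest picture that a camera, given by its name, has taken for a name from the list of things; names that differ only in an ending like _2 or _b are one class to them, and where a whole thing is asked for, a point or a joint stands for the part that bears it (a point fixed in the world has none). Each returns a list of dicts, best first, with "confidence" (0 to 1); they miss things now and then, are a little off and sometimes report something else, mostly with a low value. They report only what shows in the picture. A call takes as long as a camera call. They do not tell look-alikes from the thing itself.
- nets.search_frame(camera, label): "centre" ([x, y, z] in m, in world coordinates, good to about 4 mm: the middle of the surface that is visible of it).
- nets.pinpoint(camera, label): "centre" ([x, y, z] in m, in world coordinates, good to about 4 mm: a listed point, or the origin of a listed thing).
The state is a dict: "t": time; "q": joint angles; "qd": joint speeds; "joint_efforts": joint torques, N m; "eef_pos": TCP position; "ee_rot": TCP orientation; "force": force on the tool from outside, world axes, zero at the start; "moment": the same for the moment, N m; "width": finger opening in m; "gripper_force": force on a finger pad.
Only numpy, scipy, OpenCV 4.12 (cv2) and the standard library are available. Lean on these libraries where they do the work, as an engineer would, in place of code of your own. Each camera call takes 0.05 s, during which the arm holds its last target. There are 200 camera calls.

## Working session

There is one attempt and no reset: what is moved stays moved. The work goes in short steps, Python scripts to look and compute and a shell command to move; the robot and the scene stay as the last step left them, time stands still between calls to the robot, and variables do not carry over. Pictures are saved under pics/ and viewed, at most 11 in all, crops included, and the job is handed in when it is done.

```bash
mkdir -p pics; ls; python3 - <<'E'
from station import get_state,cams,arm,nets
import cv2
s=get_state();print(s)
for c in["scene","top"]:
    f=cams.grab_frame(c);cv2.imwrite(f"pics/{c}1.png",f["img"][:,:,::-1])
    print(c,f["mtx"].tolist(),f["R"].tolist(),f["t"].tolist())
    for l in["hood_edge","catch","buffer_face","bin","tray_handle","station","gearbox","bearing","rotor"]:
        print(l,[([round(float(v),3) for v in d["centre"]],round(d["confidence"],2)) for d in nets.pinpoint(c,l)])
E
```

```text
pics
{'t': 0.0, 'q': array([ 1.43612000e+00,  3.59401476e-01,  1.10626643e-02, -3.72226949e-04,
       -1.22406642e+00, -2.88082228e-01]), 'qd': array([-3.16592953e-05, -8.90125917e-04, -1.34863310e-03, -5.86096072e-04,
       -8.87855632e-04, -1.52198467e-04]), 'joint_efforts': array([-5.63874937e-05, -5.82707906e+01,  2.93061447e+01,  6.99691683e+00,
        6.90897970e-03, -1.60469449e-04]), 'eef_pos': array([0.27676624, 0.61512398, 0.22561091]), 'ee_rot': array([ 3.13995062e+00, -1.21665590e-04, -4.22885228e-01]), 'force': array([ 0.88486514,  0.09599533, -0.81142115]), 'moment': array([ 0.02866821, -0.02963592, -0.0033103 ]), 'gripper_force': 0.0, 'width': 0.08748052371662551}
scene [[433.60291790644624, 0.0, 323.05895486989465], [0.0, 433.60291790644624, 239.85392213733672], [0.0, 0.0, 1.0]] [[0.3332176204000818, 0.9428218849922483, -0.007273969657038243], [0.5573569406697919, -0.20319519795620355, -0.8050248146577533], [-0.760473048925547, 0.26419425562870147, -0.5931965417554952]] [-0.19959309936401484, -0.2694252620224863, 1.3908944559929108]
hood_edge []
catch []
buffer_fac
[... 462 characters left out ...]
0, 0.0, 1.0]] [[-0.009162586052917183, -0.9999238736745683, -0.008264010676966667], [-0.995087131287729, 0.009932361972396385, -0.09850354984063958], [0.0985781322727356, 0.00732086342554125, -0.99510238508222]] [0.020612886067312392, 0.6218278016564912, 1.1691645684645184]
hood_edge [([0.608, -0.064, 0.077], 0.61)]
catch []
buffer_face [([0.724, -0.06, 0.032], 0.44)]
bin [([0.492, -0.031, 0.001], 0.9), ([0.476, -0.249, 0.001], 0.84)]
tray_handle [([0.675, 0.17, 0.138], 0.81)]
station [([0.615, -0.065, -0.001], 0.85)]
gearbox [([0.684, 0.093, 0.139], 0.95)]
bearing [([0.659, 0.043, 0.141], 0.5)]
rotor [([0.698, 0.045, 0.14], 0.68), ([0.782, 0.097, 0.017], 0.67), ([0.814, -0.0, 0.018], 0.63)]
```

View pics/scene1.png

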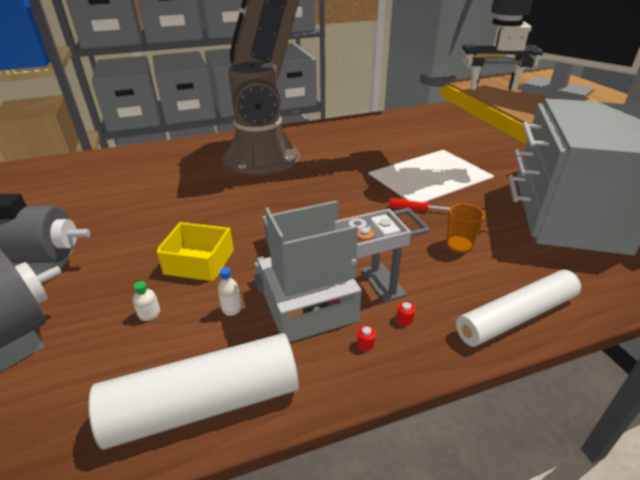

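View pics/top1.png

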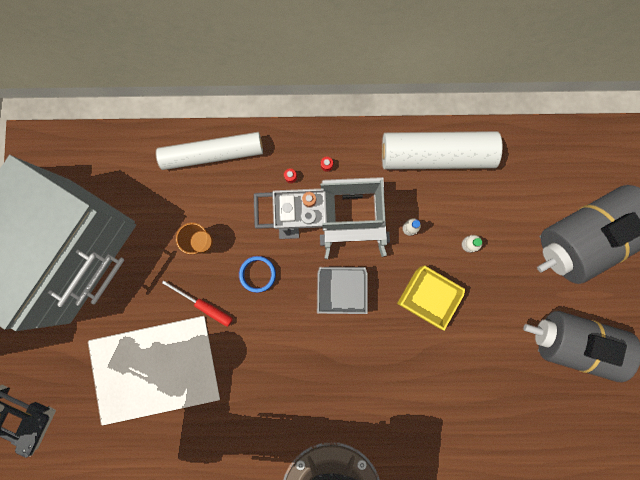

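The top view shows the grey bin around (343,290) and the yellow look-alike at (432,297). The bay mouth is around (355,248), the tray and handle are on the left (255–325, 210), and the copper rotor is in the tray at (309,199). The moves offer no tilt, but the push needs a forward lean. I'll move up and towards the far reach limit in free space and see how the arm behaves there.

```bash
python3 -m creep '{"translation":[[0,0,40],[0,-20,40],[15,-45,20],[20,-45,10],[20,-45,0],[20,-45,0],[20,-45,0],[20,-45,0]],"spin":[0,0,0,0,0,0,0,0],"gripper":[0,0,0,0,0,0,0,0]}' 20
python3 -m creep '{"translation":[[20,-45,0],[20,-45,0],[20,-45,0],[20,-45,0],[20,-45,0],[30,-40,0],[40,-30,0],[45,-20,0]],"spin":[0,0,0,0,0.15,0.15,0.1,0.07],"gripper":[0,0,0,0,0,0,0,0]}'
```

```text
t: 1.8
eef_pos: [0.3918, 0.3251, 0.3363]
ee_rot: [-3.141, -0.0, -0.422]
force: [1.1, -0.2, -0.2]
width: 0.0292
gripper_force: 0.0
t: 2.6
eef_pos: [0.6009, 0.0218, 0.3373]
ee_rot: [-3.141, -0.002, 0.01]
force: [0.2, 2.1, 1.3]
width: 0.0003
gripper_force: 0.0
```

```bash
python3 - <<'E'
from station import get_state,cams,nets
import cv2,numpy as np
s=get_state();print(s["eef_pos"],s["ee_rot"],s["q"])
im=cv2.imread("pics/top1.png")[150:330,230:410]
cv2.imwrite("pics/crop1.png",cv2.resize(im,None,fx=3.3,fy=3.3,interpolation=cv2.INTER_CUBIC))
E
```

```text
[0.60086128 0.02181865 0.33729423] [-3.14095660e+00 -2.10166105e-03  9.57325109e-03] [ 3.61052480e-01  1.86332303e-01  2.45480438e-02  1.28125708e-04
 -1.40681991e+00  1.21929699e+00]
```

View pics/crop1.png

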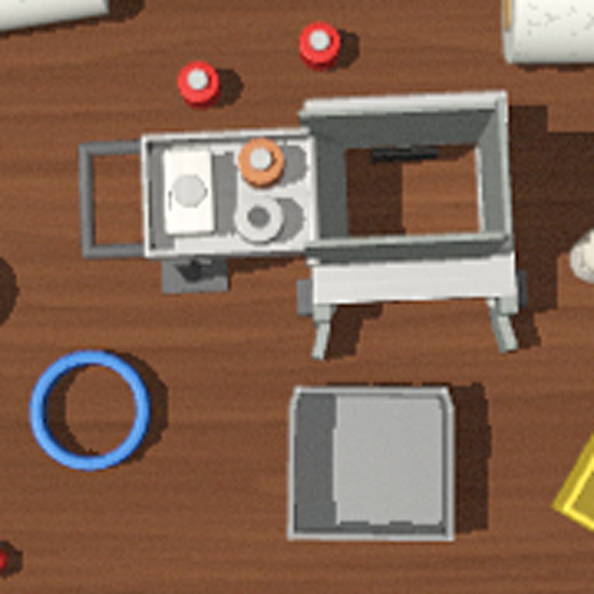

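The crop shows the hood front edge from (313,303) to (517,297), wing tips at (318,357) and (510,349), and the bin's rear rim corners at (289,538) and (452,538). Next I'll back-project these and test the reach limit high above the bench.

```bash
cat > h.py <<'E'
import numpy as np
from station import get_state,cams,nets
def ray(f,uv,z):
    K,R,t=map(np.array,(f["mtx"],f["R"],f["t"]))
    c=-R.T@t; d=R.T@np.linalg.inv(K)@np.array([uv[0],uv[1],1.]); return c+d*(z-c[2])/d[2]
E
python3 - <<'E'
from h import *
f=cams.grab_frame("top")
for n,u,v,z in [("hoodL",313,303,.079),("hoodR",517,297,.079),("wingL",318,357,.045),("wingR",510,349,.045),
 ("hopFL",305,261,.209),("hopFR",514,248,.209),("hopBL",303,103,.209),("hopBR",507,93,.209),
 ("binRL",289,538,.06),("binRR",452,538,.06),("binFL",293,390,.06),("binFR",447,388,.06),("hanRear",84,256,.142),("hanFr",82,146,.142)]:
    print(n,(ray(f,(230+u/3.3,150+v/3.3),z)*1000).round(0))
E
python3 -m creep '{"translation":[[50,0,20],[50,0,20],[50,0,0],[50,0,0],[50,0,0],[50,0,0],[50,0,0],[50,0,0]],"spin":[0,0,0,0,0,0,0,0],"gripper":[0,0,0,0,0,0,0,0]}'
python3 -c "
from h import *
s=get_state();print(s['eef_pos'],s['ee_rot'],s['q'])"
```

```text
hoodL [609.  11.  79.]
hoodR [ 611. -137.   79.]
wingL [571.   8.  45.]
wingR [ 576. -135.   45.]
hopFL [624.  15. 209.]
hopFR [ 631. -120.  209.]
hopBL [728.  16. 209.]
hopBR [ 733. -117.  209.]
binRL [439.  30.  60.]
binRR [438. -88.  60.]
binFL [546.  26.  60.]
binFR [547. -87.  60.]
hanRear [637. 168. 142.]
hanFr [714. 170. 142.]
t: 3.45
eef_pos: [0.9437, 0.0233, 0.3414]
ee_rot: [3.135, -0.025, 0.006]
force: [11.8, -2.8, 4.4]
width: 0.0003
gripper_force: 0.0
[0.94368333 0.02328691 0.34143536] [ 3.13525912 -0.02530093  0.00580642] [ 0.23413209  0.91687725  1.25167699  0.01249717 -1.88236195  1.34635978]
```

The hood width comes out at 148 mm and the hopper and bin sizes agree, with a station yaw of about 0.03. At the reach limit the tool has begun to lean forward (negative pitch). I'll go on a little and check whether the lean stays on the way back.

```bash
python3 -m creep '{"translation":[[50,0,0],[50,0,0],[50,0,0],[50,0,0]],"spin":[0,0,0,0],"gripper":[0,0,0,0]}'
python3 -m creep '{"translation":[[-20,0,0],[-20,0,0],[0,0,0]],"spin":[0,0,0],"gripper":[0,0,0]}'
python3 -c "
from h import *
s=get_state();print(s['eef_pos'],s['ee_rot'],s['q'])"
```

```text
t: 3.85
eef_pos: [1.0275, 0.0209, 0.2904]
ee_rot: [3.126, -0.167, 0.007]
force: [0.4, 0.1, 0.3]
width: 0.0003
gripper_force: 0.0
t: 4.15
eef_pos: [0.9843, 0.0208, 0.2912]
ee_rot: [3.126, -0.163, 0.008]
force: [-0.2, -0.3, 2.6]
width: 0.0009
gripper_force: 0.0
[0.98425499 0.02075107 0.29120707] [ 3.12580123 -0.16338488  0.00785713] [ 0.23743776  0.82764363  0.93204009  0.05248069 -1.51964518  1.34132432]
```

The lean persists after coming back. I'll build it up to about 0.45 rad.

```bash
python3 -m creep '{"translation":[[50,0,10],[50,0,10],[50,0,10],[50,0,10],[50,0,10],[50,0,10]],"spin":[0,0,0,0,0,0],"gripper":[0,0,0,0,0,0]}'
python3 -c "
from h import *
s=get_state();print(s['eef_pos'],s['ee_rot'],s['q'])"
```

```text
t: 4.75
eef_pos: [1.1099, 0.0181, 0.2744]
ee_rot: [3.11, -0.345, 0.012]
force: [0.4, 0.4, 1.0]
width: 0.0005
gripper_force: 0.0
[1.10989947 0.01809185 0.27436478] [ 3.10973367 -0.34531142  0.01180786] [ 0.22460168  1.02981455  1.25162417  0.10338534 -1.46145935  1.35834285]
```

```bash
python3 -m creep '{"translation":[[50,0,20],[50,0,20],[50,0,20],[50,0,20]],"spin":[0,0,0,0],"gripper":[0,0,0,0]}'
python3 -c "
from h import *
s=get_state();print(s['eef_pos'],s['ee_rot'],s['q'])"
```

```text
t: 5.15
eef_pos: [1.1647, 0.0159, 0.2923]
ee_rot: [3.094, -0.493, 0.018]
force: [0.6, -0.9, 0.1]
width: 0.0003
gripper_force: 0.0
[1.16474321 0.01593459 0.2922659 ] [ 3.09387673 -0.49317279  0.01822226] [ 0.22467552  1.04386908  1.2516099   0.14936879 -1.3058495   1.34792826]
```

The lean is now 0.49 rad (28°), which is enough. I'll return above everything and come over the grey bin, with the fingers part-open so they locate it from inside its walls.

```bash
python3 -m creep '{"translation":[[-40,0,20],[-50,0,10],[-50,0,0],[-50,0,0],[-50,0,0],[-50,0,0],[-50,0,0],[-50,0,0]],"spin":[0,0,0,0,0,0,0,0],"gripper":[0,0,0,0,0,0,0,0]}'
python3 -m creep '{"translation":[[-50,-6,0],[-50,-10,0],[-50,-10,0],[-50,-10,0],[-50,-10,0],[-50,0,0],[-20,0,0]],"spin":[0,0,0,-0.014,-0.014,0,0],"gripper":[0.3,0.5,0.65,0.65,0.65,0.65,0.65]}'
python3 -m creep '{"translation":[[0,0,0],[0,0,0]],"spin":[0,0],"gripper":[0.65,0.65]}'
python3 - <<'E'
from h import *;import cv2
s=get_state();print(s['eef_pos'],s['ee_rot'],s['q'])
f=cams.grab_frame("scene");cv2.imwrite("pics/s2.png",f["img"][:,:,::-1])
E
```

```text
t: 5.95
eef_pos: [0.8032, 0.0168, 0.3182]
ee_rot: [3.094, -0.494, 0.017]
force: [0.4, 0.7, 1.3]
width: 0.0006
gripper_force: 0.0
t: 6.65
eef_pos: [0.4862, -0.0296, 0.3183]
ee_rot: [3.096, -0.495, -0.012]
force: [0.2, 1.1, 0.5]
width: 0.0509
gripper_force: 0.0
t: 6.85
eef_pos: [0.4895, -0.0278, 0.319]
ee_rot: [3.096, -0.496, -0.01]
force: [-0.1, 0.4, -0.3]
width: 0.0563
gripper_force: 0.0
[ 0.48949637 -0.0278474   0.31898028] [ 3.095568   -0.49550175 -0.0102741 ] [ 0.56917404 -0.33805303 -0.75589101  0.4293504  -0.79983614  0.73290444]
```

```bash
python3 -m creep '{"translation":[[5,0,-45],[5,0,-45],[0,0,-45],[0,0,-45],[0,0,-30],[0,0,-15],[0,0,0]],"spin":[0,0,0,0,0,0,0],"gripper":[0.65,0.65,0.65,0.65,0.65,0.65,0.65]}'
python3 - <<'E'
from h import *;import cv2
s=get_state();print(s['eef_pos'],s['ee_rot'],s['q'])
f=cams.grab_frame("top");cv2.imwrite("pics/t3.png",cv2.resize(f["img"][170:370,230:450,::-1],None,fx=3,fy=3,interpolation=cv2.INTER_CUBIC))
E
```

```text
t: 7.6
eef_pos: [0.5227, -0.0381, 0.1336]
ee_rot: [3.123, -0.416, -0.014]
force: [-0.2, -0.0, 0.7]
width: 0.0568
gripper_force: 0.0
[ 0.52266239 -0.03813895  0.1336088 ] [ 3.123427   -0.41579614 -0.01403002] [ 0.33429618 -0.02620355 -1.01488507  0.68156164 -0.24844787  0.58286962]
```

View pics/t3.png

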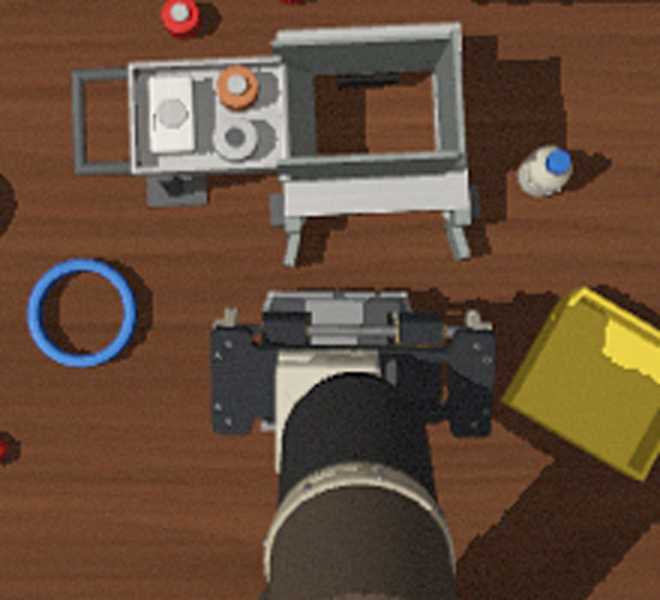

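The picture shows the gripper over the grey bin, with the bin front edge at (340,297) and the mouth wings at (290,262) and (462,257). Joint 3 is at its limit here, so the lean gives way as I go lower. That is fine for locating the bin, and I can lean again later. I'll centre in y and descend.

```bash
python3 -m creep '{"translation":[[0,8,0],[0,0,-30],[0,0,-20],[0,0,0]],"spin":[0,0,0,0],"gripper":[0.65,0.65,0.65,0.65]}'
python3 - <<'E'
from h import *
s=get_state();print(s['eef_pos'],s['ee_rot'],s['q'])
E
```

```text
t: 8.05
eef_pos: [0.5318, -0.0333, 0.1044]
ee_rot: [3.141, -0.385, -0.013]
force: [-0.5, -0.2, -0.4]
width: 0.0569
gripper_force: 0.0
[ 0.53183884 -0.03325612  0.10439715] [ 3.14097745 -0.38525298 -0.01286032] [ 0.3027312   0.0482285  -1.01584904  0.70574162 -0.1817317   0.5794049 ]
```

```bash
python3 -m creep '{"translation":[[-30,0,0],[-30,0,0],[-20,0,0],[0,0,0]],"spin":[0,0,0,0],"gripper":[0.65,0.65,0.65,0.65]}'
python3 - <<'E'
from h import *
s=get_state();print(s['eef_pos'],s['ee_rot'],s['q'])
E
```

```text
t: 8.45
eef_pos: [0.4614, -0.0384, 0.1225]
ee_rot: [-3.123, -0.359, -0.013]
force: [0.3, -0.6, 1.3]
width: 0.057
gripper_force: 0.0
[ 0.46137751 -0.03839433  0.12252028] [-3.12269934 -0.35947198 -0.01300341] [ 0.42964718 -0.10444318 -1.01651589  0.40089998 -0.34936436  0.77527593]
```

```bash
python3 -m creep '{"translation":[[0,6,-30],[0,0,-30],[-20,0,-20],[0,0,0]],"spin":[0,0,0,0],"gripper":[0.65,0.65,0.65,0.65]}'
python3 - <<'E'
from h import *
s=get_state();print(s['eef_pos'],s['ee_rot'],s['q'])
E
```

```text
t: 8.85
eef_pos: [0.4604, -0.0447, 0.0639]
ee_rot: [-3.088, -0.308, -0.012]
force: [0.3, 0.1, 0.4]
width: 0.057
gripper_force: 0.0
[ 0.46040806 -0.04467669  0.06385008] [-3.08756016 -0.30755887 -0.01163343] [ 0.36771894  0.0392788  -1.01566277  0.28898617 -0.21851279  0.92688272]
```

```bash
python3 -m creep '{"translation":[[20,14,10],[10,0,0],[0,0,-25],[0,0,-25],[0,0,0]],"spin":[0,0,0,0,0],"gripper":[0.65,0.65,0.65,0.65,0.65]}'
python3 - <<'E'
from h import *
s=get_state();print(s['eef_pos'],s['ee_rot'],s['q'])
E
```

```text
t: 9.35
eef_pos: [0.4925, -0.0344, 0.028]
ee_rot: [-3.078, -0.293, -0.011]
force: [-0.4, -0.7, -0.8]
width: 0.0565
gripper_force: 0.0
[ 0.4925194  -0.03435239  0.02796887] [-3.07813204 -0.29324145 -0.01076924] [ 0.3260525   0.17180748 -1.01640197  0.39696605 -0.091907    0.85321366]
```

The fingers are inside the bin. I'll spread them gently against its side walls to hold it, then shift it to the bay's centreline and square it up.

```bash
python3 -m creep '{"translation":[[0,0,0],[0,0,0],[0,0,0]],"spin":[0,0,0],"gripper":[0.9,0.9,0.9]}' 15
python3 -m creep '{"translation":[[3,-9,0],[3,-9,0],[3,-9,0],[3,-9,0],[0,0,0]],"spin":[0.01,0.01,0.01,0.01,0],"gripper":[0.9,0.9,0.9,0.9,0.9]}'
python3 - <<'E'
from h import *;import cv2
s=get_state();print(s['eef_pos'],s['ee_rot'],s['q'])
f=cams.grab_frame("top");cv2.imwrite("pics/t4.png",cv2.resize(f["img"][170:370,230:450,::-1],None,fx=3,fy=3,interpolation=cv2.INTER_CUBIC))
for l in("bin","hood_edge","station"):print(l,[(np.round(d["centre"],3),round(d["confidence"],2)) for d in nets.pinpoint("top",l)])
E
```

```text
t: 9.65
eef_pos: [0.4935, -0.0334, 0.0305]
ee_rot: [-3.076, -0.298, -0.01]
force: [0.5, 1.6, -0.2]
width: 0.0749
gripper_force: 1.7
t: 10.15
eef_pos: [0.506, -0.07, 0.0304]
ee_rot: [-3.076, -0.298, 0.028]
force: [0.8, -1.2, -0.2]
width: 0.0758
gripper_force: 14.8
[ 0.50602714 -0.06996869  0.0303837 ] [-3.07638247 -0.2979911   0.02835898] [ 2.47579201e-01  2.02211846e-01 -8.26735638e-01  4.63110694e-04
 -2.37013832e-01  1.36093460e+00]
bin [(array([ 0.476, -0.249,  0.001]), 0.61), (array([ 0.507, -0.068,  0.   ]), 0.58)]
hood_edge [(array([ 0.613, -0.068,  0.073]), 0.95)]
station [(array([ 0.614, -0.066, -0.003]), 0.79)]
```

View pics/t4.png

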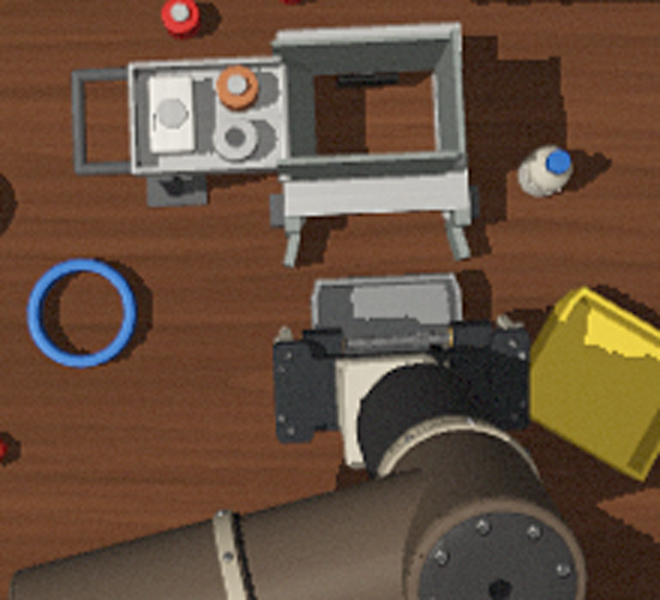

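The picture shows the bin held between the fingers. Its front rim corners are at (316,283) and (460,275), and the wing tips at (290,262) and (462,257), so the bin looks a little right of centre. I'll quantify it.

```bash
python3 - <<'E'
from h import *
f=cams.grab_frame("top")
for n,u,v,z in [("hoodL",283,212,.079),("hoodR",468,208,.079),("wingLtip",290,264,.045),("wingRtip",463,258,.045),("binFL",317,283,.06),("binFR",459,275,.06),("binL",313,320,.06),("binR",462,318,.06)]:
    print(n,(ray(f,(230+u/3,170+v/3),z)*1000).round(0))
E
```

```text
hoodL [611.  12.  79.]
hoodR [ 613. -135.   79.]
wingLtip [572.   7.  45.]
wingRtip [ 575. -135.   45.]
binFL [555. -15.  60.]
binFR [ 561. -129.   60.]
binL [526. -11.  60.]
binR [ 526. -131.   60.]
```

```bash
python3 -m creep '{"translation":[[2,6,0],[10,0,0],[12,0,0],[12,1,0],[12,0,0],[12,1,0],[0,0,0]],"spin":[-0.015,0,0,0,0,0,0],"gripper":[0.9,0.9,0.9,0.9,0.9,0.9,0.9]}' 25
python3 - <<'E'
from h import *;import cv2
s=get_state();print(s['eef_pos'],s['ee_rot'],s['force'],s['moment'])
f=cams.grab_frame("top");cv2.imwrite("pics/t5.png",cv2.resize(f["img"][170:370,230:450,::-1],None,fx=3,fy=3,interpolation=cv2.INTER_CUBIC))
E
```

```text
t: 11.1
eef_pos: [0.5635, -0.0622, 0.0293]
ee_rot: [-3.078, -0.293, 0.014]
force: [-5.0, -3.6, 10.0]
width: 0.0757
gripper_force: 25.5
[ 0.5634998  -0.0622356   0.02933167] [-3.07788546 -0.29300242  0.01420634] [-4.96885037 -3.5752675   9.98644887] [-1.78193363  1.68689068 -0.46070594]
```

View pics/t5.png

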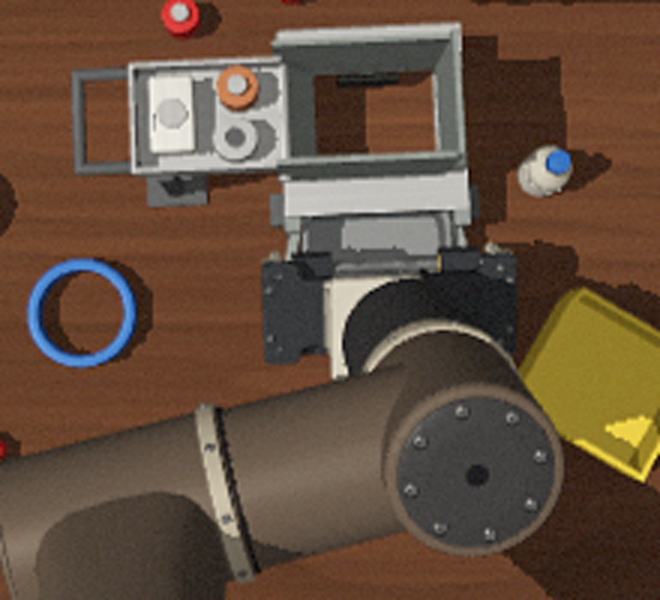

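The bin is entering between the wings, with no heavy forces. I'll advance further.

```bash
python3 -m creep '{"translation":[[8,0,0],[8,0,0],[8,1,0],[8,0,0],[4,0,0],[0,0,0]],"spin":[0.005,0.005,0,0,0,0],"gripper":[0.9,0.9,0.9,0.9,0.9,0.9]}' 25
python3 - <<'E'
from h import *;import cv2
s=get_state();print(s['eef_pos'],s['ee_rot'],s['force'],s['moment'])
f=cams.grab_frame("top");cv2.imwrite("pics/t6.png",cv2.resize(f["img"][170:370,230:450,::-1],None,fx=3,fy=3,interpolation=cv2.INTER_CUBIC))
print([(np.round(d["centre"],3),round(d["confidence"],2)) for d in nets.pinpoint("top","bin")])
E
```

```text
t: 11.75
eef_pos: [0.5969, -0.0614, 0.0278]
ee_rot: [-3.078, -0.289, 0.024]
force: [-6.9, -1.5, 5.5]
width: 0.0756
gripper_force: 25.0
[ 0.59686026 -0.06142219  0.0278164 ] [-3.07791374 -0.28896511  0.02366559] [-6.9137077  -1.52048705  5.49121667] [-1.12101754  3.0842441  -0.19358428]
[(array([0.682, 0.09 , 0.135]), 0.64), (array([ 0.473, -0.251,  0.002]), 0.62), (array([ 0.59 , -0.062,  0.003]), 0.45)]
```

The bin is about 90 mm forward. I'll free the fingers, lift out, go behind the rear wall and push from there.

```bash
python3 -m creep '{"translation":[[0,0,0],[-8,0,0],[-8,0,20],[0,0,40],[-30,0,10],[-40,0,0],[-5,0,0],[0,0,0]],"spin":[0,0,0,0,0,0,0,0],"gripper":[0.5,0.4,0.4,0.4,0.4,0.4,0.4,0.4]}' 25
python3 - <<'E'
from h import *;import cv2
s=get_state();print(s['eef_pos'],s['ee_rot'],s['force'],s['q'])
f=cams.grab_frame("top");cv2.imwrite("pics/t7.png",cv2.resize(f["img"][170:370,230:450,::-1],None,fx=3,fy=3,interpolation=cv2.INTER_CUBIC))
E
```

```text
t: 12.65
eef_pos: [0.5084, -0.0607, 0.0996]
ee_rot: [-3.077, -0.296, 0.025]
force: [0.1, -0.1, 0.4]
width: 0.0349
gripper_force: 0.0
[ 0.50837382 -0.060709    0.09960989] [-3.07691452 -0.29640668  0.02505586] [ 0.10266301 -0.11116336  0.40378891] [ 0.27185562  0.07267939 -0.75378996  0.0199783  -0.44134245  1.31689483]
```

View pics/t7.png

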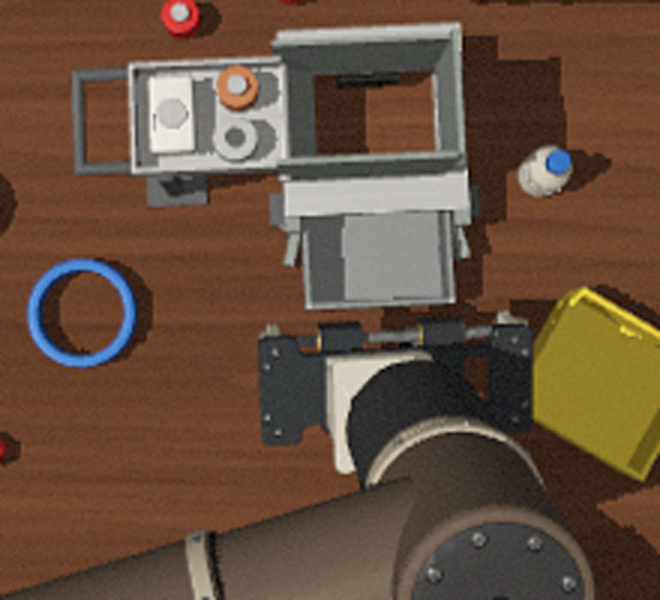

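The rear rim is at (306,308)–(455,303), well centred between the wings. I'll descend behind it and push.

```bash
python3 -m creep '{"translation":[[0,-4,-25],[0,0,-25],[0,0,-22],[0,0,0]],"spin":[0,0,0,0],"gripper":[0.4,0.4,0.4,0.4]}'
python3 -m creep '{"translation":[[8,0,0],[8,0,0],[8,0,0],[8,0,0],[8,0,0],[0,0,0]],"spin":[0,0,0,0,0,0],"gripper":[0.4,0.4,0.4,0.4,0.4,0.4]}'
python3 -c "
from h import *
s=get_state();print(s['eef_pos'],s['ee_rot'],s['force'],s['q'])"
```

```text
t: 13.1
eef_pos: [0.5087, -0.0652, 0.0243]
ee_rot: [-3.078, -0.29, 0.024]
force: [-0.1, -0.5, 1.1]
width: 0.0349
gripper_force: 0.0
t: 13.7
eef_pos: [0.5494, -0.0653, 0.0276]
ee_rot: [-3.077, -0.294, 0.024]
force: [-3.6, -0.7, -2.8]
width: 0.0349
gripper_force: 1.8
[ 0.54935115 -0.06528803  0.02756599] [-3.0771637  -0.2936879   0.02355238] [-3.64999019 -0.67552772 -2.78361643] [ 0.23378953  0.265381   -0.73273935 -0.00996414 -0.27222812  1.37928369]
```

Pushing smoothly. On to TCP x ≈ 0.600.

```bash
python3 -m creep '{"translation":[[8,0,0],[8,0,0],[8,1,0],[8,0,0],[8,0,-1],[6,1,0],[4,0,0],[0,0,0]],"spin":[0,0,0,0,0,0,0,0],"gripper":[0.4,0.4,0.4,0.4,0.4,0.4,0.4,0.4]}'
python3 - <<'E'
from h import *;import cv2
s=get_state();print(s['eef_pos'],s['ee_rot'],s['force'],s['q'])
f=cams.grab_frame("top");cv2.imwrite("pics/t8.png",cv2.resize(f["img"][170:370,230:450,::-1],None,fx=3,fy=3,interpolation=cv2.INTER_CUBIC))
E
```

```text
t: 14.5
eef_pos: [0.5987, -0.0633, 0.0263]
ee_rot: [-3.077, -0.293, 0.023]
force: [-5.5, -1.0, -0.3]
width: 0.0348
gripper_force: 2.7
[ 0.5986791  -0.0633136   0.02629732] [-3.07705871 -0.29289792  0.02346799] [-5.49639446 -1.02206446 -0.25914432] [ 0.21269223  0.3304027  -0.61976848 -0.02896539 -0.32116285  1.41719971]
```

Now I'll lean further at the far limit again.

```bash
python3 -m creep '{"translation":[[-20,0,0],[-20,0,30],[0,0,45],[0,0,45],[0,0,45],[0,0,45],[10,0,45],[40,0,40]],"spin":[0,0,0,0,0,0,0,0],"gripper":[0.4,0.4,0.4,0.4,0.4,0.4,0.4,0.4]}'
python3 -m creep '{"translation":[[50,0,10],[50,5,0],[50,5,0],[50,5,0],[50,5,0],[50,5,0],[50,5,0],[50,0,0]],"spin":[0,0,0,0,0,0,0,0],"gripper":[0.4,0.4,0.4,0.4,0.4,0.4,0.4,0.4]}'
python3 -m creep '{"translation":[[50,0,10],[50,0,10],[50,0,20],[50,0,20]],"spin":[0,0,0,0],"gripper":[0.4,0.4,0.4,0.4]}'
python3 -c "
from h import *
s=get_state();print(s['eef_pos'],s['ee_rot'],s['force'],s['q'])"
```

```text
t: 15.35
eef_pos: [0.6051, -0.063, 0.3238]
ee_rot: [-3.076, -0.304, 0.025]
force: [1.2, 1.0, -0.2]
width: 0.0345
gripper_force: 0.0
t: 16.15
eef_pos: [1.0035, -0.0323, 0.329]
ee_rot: [-3.077, -0.299, 0.025]
force: [2.8, 0.1, 1.2]
width: 0.0351
gripper_force: 0.0
t: 16.55
eef_pos: [1.0939, -0.027, 0.3319]
ee_rot: [-3.092, -0.385, 0.019]
force: [-1.6, 1.4, 1.4]
width: 0.0352
gripper_force: 0.0
[ 1.09385373 -0.02697614  0.33193745] [-3.09164501 -0.3849374   0.01886324] [-1.57536612  1.43888352  1.40101126] [ 1.51594683e-01  9.53902650e-01  1.24943330e+00  1.45513878e-04
 -1.47832301e+00  1.44781571e+00]
```

```bash
python3 -m creep '{"translation":[[50,0,20],[50,0,20],[50,0,20]],"spin":[0,0,0],"gripper":[0.4,0.4,0.4]}'
python3 -m creep '{"translation":[[-50,0,10],[-50,0,0],[-50,-5,0],[-50,-5,0],[-50,-5,0],[-50,-5,0],[-50,-5,0],[-50,-5,0]],"spin":[0,0,0,0,0,0,0,0],"gripper":[0.4,0.4,0.4,0.4,0.4,0.4,0.4,0.4]}'
python3 -m creep '{"translation":[[-50,-5,0],[-50,0,0],[0,0,0]],"spin":[0,0,0],"gripper":[0.4,0.4,0.4]}'
python3 -c "
from h import *
s=get_state();print(s['eef_pos'],s['ee_rot'],s['force'],s['q'])"
```

```text
t: 16.85
eef_pos: [1.1381, -0.0214, 0.3469]
ee_rot: [-3.106, -0.502, 0.013]
force: [-0.1, 0.3, -0.5]
width: 0.0348
gripper_force: 0.0
t: 17.65
eef_pos: [0.7717, -0.0506, 0.3568]
ee_rot: [-3.106, -0.503, 0.013]
force: [-0.2, 0.7, 1.2]
width: 0.035
gripper_force: 0.0
t: 17.95
eef_pos: [0.6686, -0.056, 0.3579]
ee_rot: [-3.104, -0.504, 0.012]
force: [1.5, -0.5, 1.2]
width: 0.0351
gripper_force: 0.0
[ 0.66855626 -0.05603045  0.35787892] [-3.10445042 -0.50368937  0.01183479] [ 1.49867731 -0.52588018  1.16096229] [ 0.25069113  0.00469245 -0.28387906  0.11052704 -0.78590747  1.28315349]
```

```bash
python3 -m creep '{"translation":[[-45,-5,0],[-43,-3,-20],[0,0,-45],[0,0,-45],[0,0,-45],[0,0,-45],[0,0,-45],[0,0,-30]],"spin":[0.01,0,0,0,0,0,0,0],"gripper":[0.4,0.4,0.4,0.4,0.4,0.4,0.4,0.4]}'
python3 -c "
from h import *
s=get_state();print(s['eef_pos'],s['ee_rot'],s['force'],s['q'])"
```

```text
t: 18.75
eef_pos: [0.5908, -0.0723, 0.0993]
ee_rot: [-3.092, -0.48, 0.036]
force: [-0.3, -2.3, -0.1]
width: 0.0348
gripper_force: 0.0
[ 0.59076757 -0.07229813  0.09929111] [-3.09188572 -0.48048177  0.03606524] [-0.33689478 -2.30532154 -0.07883708] [ 0.17234409  0.14570176 -0.91827097  0.50950204 -0.02766325  0.94067821]
```

```bash
python3 -m creep '{"translation":[[-12,6,0],[-5,0,-20],[-5,0,-20],[-3,0,-20],[0,0,0]],"spin":[-0.01,0,0,0,0],"gripper":[0.4,0.4,0.4,0.4,0.4]}'
python3 - <<'E'
from h import *;import cv2
s=get_state();print(s['eef_pos'],s['ee_rot'],s['force'],s['q'])
f=cams.grab_frame("top");cv2.imwrite("pics/t9.png",cv2.resize(f["img"][170:370,230:450,::-1],None,fx=3,fy=3,interpolation=cv2.INTER_CUBIC))
E
```

```text
t: 19.25
eef_pos: [0.5687, -0.077, 0.0467]
ee_rot: [-3.057, -0.464, 0.014]
force: [0.4, -0.3, -0.1]
width: 0.035
gripper_force: 0.0
[ 0.56874306 -0.07701084  0.04668611] [-3.05665377 -0.46405767  0.01431426] [ 0.35820976 -0.32163291 -0.05098746] [ 0.20558217  0.22874191 -0.85527696  0.0954282  -0.01564126  1.30455071]
```

View pics/t9.png

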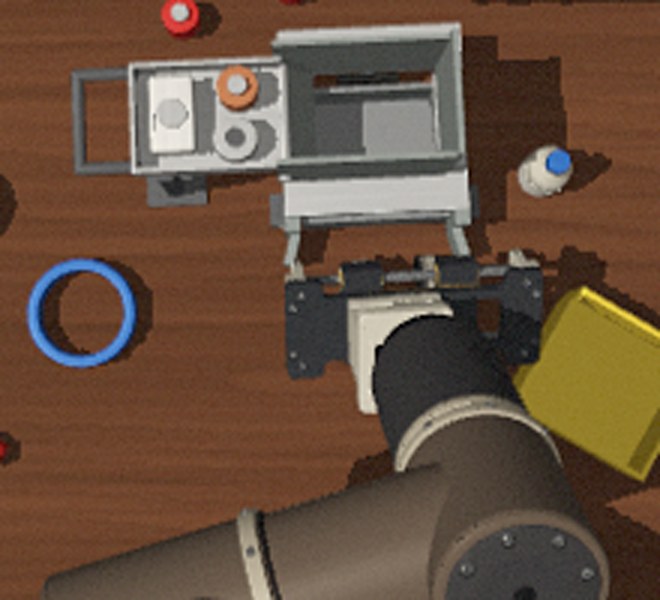

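The bin now sits mostly under the hopper, with its rear rim just showing at the hood edge near (376,218). I'll centre, lower slightly and push home.

```bash
python3 -m creep '{"translation":[[8,8,0],[6,5,0],[0,0,-10],[0,0,-10],[0,0,0]],"spin":[0.005,0.005,0,0,0],"gripper":[0.4,0.4,0.4,0.4,0.4]}'
python3 -m creep '{"translation":[[5,0,0],[5,0,0],[5,0,0],[0,0,0]],"spin":[0,0,0,0],"gripper":[0.4,0.4,0.4,0.4]}'
python3 -c "
from h import *
s=get_state();print(s['eef_pos'],s['ee_rot'],s['force'],s['q'])"
```

```text
t: 19.8
eef_pos: [0.5828, -0.0648, 0.0277]
ee_rot: [-3.053, -0.464, 0.026]
force: [1.2, -0.4, 0.8]
width: 0.0352
gripper_force: 0.0
t: 20.2
eef_pos: [0.5983, -0.0651, 0.0284]
ee_rot: [-3.053, -0.465, 0.026]
force: [0.1, -0.0, -0.7]
width: 0.0352
gripper_force: 0.0
[ 0.59825292 -0.06511463  0.02840041] [-3.05292398 -0.46487457  0.02588409] [ 0.1156256  -0.02542332 -0.69963426] [ 0.21197885  0.30177586 -0.74127589 -0.07973771 -0.05529149  1.48426016]
```

```bash
for i in 1; do python3 -m creep '{"translation":[[4,1,0],[4,0,0],[3,0,0],[0,0,0]],"spin":[0,0,0,0],"gripper":[0.4,0.4,0.4,0.4]}'; done
python3 -m creep '{"translation":[[3,0,0],[0,0,0]],"spin":[0,0],"gripper":[0.4,0.4]}'
python3 -m creep '{"translation":[[3,0,0],[0,0,0]],"spin":[0,0],"gripper":[0.4,0.4]}'
```

```text
t: 20.6
eef_pos: [0.6047, -0.0651, 0.0262]
ee_rot: [-3.053, -0.458, 0.025]
force: [-8.3, 0.0, 3.7]
width: 0.0352
gripper_force: 4.2
t: 20.8
eef_pos: [0.6076, -0.0651, 0.0262]
ee_rot: [-3.053, -0.458, 0.025]
force: [-7.7, -1.1, 2.2]
width: 0.035
gripper_force: 3.8
t: 21.0
eef_pos: [0.6101, -0.0651, 0.0259]
ee_rot: [-3.053, -0.457, 0.025]
force: [-8.3, -0.0, 2.5]
width: 0.0349
gripper_force: 4.3
```

```bash

python3 -m creep '{"translation":[[3,0,0],[0,0,0]],"spin":[0,0],"gripper":[0.4,0.4]}'
python3 -m creep '{"translation":[[2,0,0],[0,0,0]],"spin":[0,0],"gripper":[0.4,0.4]}'
python3 -m creep '{"translation":[[2,0,0],[0,0,0]],"spin":[0,0],"gripper":[0.4,0.4]}'
python3 -m creep '{"translation":[[2,0,0],[0,0,0]],"spin":[0,0],"gripper":[0.4,0.4]}'
```

```text
t: 21.2
eef_pos: [0.614, -0.065, 0.0262]
ee_rot: [-3.053, -0.458, 0.025]
force: [-5.2, 0.2, -0.1]
width: 0.035
gripper_force: 2.6
t: 21.4
eef_pos: [0.6167, -0.0649, 0.0264]
ee_rot: [-3.053, -0.459, 0.025]
force: [-3.2, -2.7, -1.4]
width: 0.035
gripper_force: 1.8
t: 21.6
eef_pos: [0.6188, -0.0647, 0.0263]
ee_rot: [-3.053, -0.459, 0.025]
force: [-4.8, -0.5, -0.2]
width: 0.0352
gripper_force: 2.5
t: 21.8
eef_pos: [0.6206, -0.0647, 0.0262]
ee_rot: [-3.053, -0.459, 0.025]
force: [-6.1, 0.3, 0.4]
width: 0.035
gripper_force: 3.0
```

```bash

python3 -m creep '{"translation":[[2,0,0],[0,0,0]],"spin":[0,0],"gripper":[0.4,0.4]}'
python3 -m creep '{"translation":[[1,0,0],[0,0,0]],"spin":[0,0],"gripper":[0.4,0.4]}'
python3 - <<'E'
from h import *;import cv2
s=get_state();print(s['force'],s['q'])
f=cams.grab_frame("top");cv2.imwrite("pics/t10.png",cv2.resize(f["img"][190:250,310:400,::-1],None,fx=8,fy=8,interpolation=cv2.INTER_CUBIC))
E
```

```text
t: 22.0
eef_pos: [0.6212, -0.0648, 0.0259]
ee_rot: [-3.053, -0.457, 0.025]
force: [-13.0, 1.4, 5.9]
width: 0.0353
gripper_force: 6.2
t: 22.2
eef_pos: [0.6213, -0.0649, 0.0259]
ee_rot: [-3.053, -0.456, 0.025]
force: [-18.5, 2.1, 11.1]
width: 0.035
gripper_force: 8.7
[-18.51563197   2.14081362  11.12304591] [ 0.19913026  0.33411095 -0.6731984  -0.10985474 -0.10042763  1.52373057]
```

View pics/t10.png

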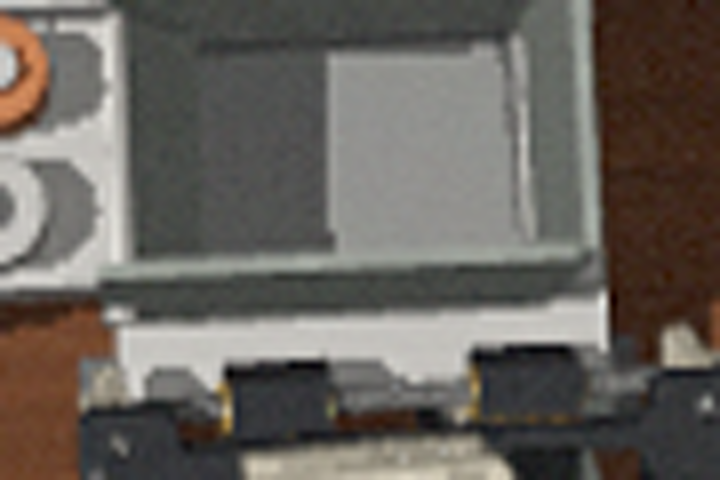

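The bin front has disappeared past the throat's far edge (around y = 45), and the force rose steeply with no motion, so this is the rigid stop. I'll back off, wait, and feel for whether the catches hold the bin.

```bash

python3 -m creep '{"translation":[[-6,0,0],[-6,0,0],[0,0,0],[0,0,0],[0,0,0],[0,0,0]],"spin":[0,0,0,0,0,0],"gripper":[0.4,0.4,0.4,0.4,0.4,0.4]}'
python3 -m creep '{"translation":[[4,0,0],[0,0,0]],"spin":[0,0],"gripper":[0.4,0.4]}'
python3 -m creep '{"translation":[[2,0,0],[0,0,0]],"spin":[0,0],"gripper":[0.4,0.4]}'
python3 -m creep '{"translation":[[2,0,0],[0,0,0]],"spin":[0,0],"gripper":[0.4,0.4]}'
python3 -m creep '{"translation":[[2,0,0],[0,0,0]],"spin":[0,0],"gripper":[0.4,0.4]}'
```

```text
t: 22.85
eef_pos: [0.6146, -0.0642, 0.0279]
ee_rot: [-3.053, -0.464, 0.026]
force: [0.1, 0.1, -0.1]
width: 0.0351
gripper_force: 0.0
t: 23.05
eef_pos: [0.6181, -0.0643, 0.0274]
ee_rot: [-3.053, -0.463, 0.026]
force: [-1.3, 1.0, 1.3]
width: 0.0351
gripper_force: 0.8
t: 23.25
eef_pos: [0.6186, -0.0645, 0.0271]
ee_rot: [-3.053, -0.461, 0.025]
force: [-7.2, 1.0, 4.5]
width: 0.0352
gripper_force: 3.4
t: 23.45
eef_pos: [0.6197, -0.0648, 0.0268]
ee_rot: [-3.053, -0.46, 0.025]
force: [-11.1, 0.5, 7.5]
width: 0.0352
gripper_force: 5.0
t: 23.65
eef_pos: [0.6212, -0.0649, 0.0266]
ee_rot: [-3.053, -0.459, 0.025]
force: [-12.0, -0.3, 9.8]
width: 0.0354
gripper_force: 6.0
```

The finger lost contact, then met the bin again about 3 mm before the stop. The catches are therefore holding it at home against the buffer. Now back out and up, then over to the tray handle.

```bash

python3 -m creep '{"translation":[[-15,0,0],[-15,0,0],[-5,0,30],[0,0,45],[0,0,45],[0,0,45],[0,0,45],[0,0,40]],"spin":[0,0,0,0,0,0,0,0],"gripper":[0.4,0.4,0.4,0.4,0.4,0.4,0.4,0.3]}'
python3 -m creep '{"translation":[[15,45,20],[20,45,0],[20,45,0],[20,45,0],[20,40,0],[5,10,0],[0,0,0],[0,0,0]],"spin":[0,0,0,0,0,0,0,0],"gripper":[0.3,0.3,0.3,0.3,0.3,0.3,0.3,0.3]}' 15
python3 - <<'E'
from h import *
s=get_state();print(s['eef_pos'],s['ee_rot'],s['force'],s['q'],s['width'])
for c in("scene","top"):
  f=cams.grab_frame(c)
  for l in("bin","tray_handle","hood_edge"):print(c,l,[(np.round(d["centre"],3),round(d["confidence"],2)) for d in nets.pinpoint(c,l)])
E
```

```text
t: 24.45
eef_pos: [0.5893, -0.0643, 0.2812]
ee_rot: [-3.053, -0.467, 0.026]
force: [1.4, -0.5, -0.4]
width: 0.0315
gripper_force: 0.0
t: 25.25
eef_pos: [0.6883, 0.1642, 0.2967]
ee_rot: [-3.053, -0.463, 0.026]
force: [-0.6, -0.2, 0.6]
width: 0.0266
gripper_force: 0.0
[0.68832885 0.16420484 0.29670312] [-3.0531572  -0.46288237  0.02596399] [-0.56121502 -0.23178138  0.56736025] [ 0.59073727  0.11061229 -0.35379585  0.26286784 -0.68030588  0.85772522] 0.0265864518592199
scene bin [(array([ 0.682, -0.06 ,  0.002]), 0.73), (array([ 0.471, -0.248,  0.   ]), 0.73)]
scene tray_handle [(array([0.678, 0.168, 0.141]), 0.61)]
scene hood_edge [(array([0.7  , 0.042, 0.142]), 0.15)]
top bin [(array([ 0.682, -0.059, -0.001]), 0.87), (array([ 0.475, -0.252,  0.003]), 0.7)]
top tray_handle []
top hood_edge [(array([ 0.611, -0.063,  0.076]), 0.66)]
```

The bin reads (0.682, -0.060), which is station x ≈ 70 mm, so it is home. The handle is at (0.676, 0.168, 0.141). I'll descend over the bar.

```bash

python3 -m creep '{"translation":[[-4,5,-40],[0,0,-40],[0,0,-40],[0,0,-20],[0,0,-15],[0,0,-15],[0,0,0]],"spin":[0,0,0,0,0,0,0],"gripper":[0.3,0.3,0.3,0.3,0.3,0.3,0.3]}'
python3 -m creep '{"translation":[[0,0,0],[0,0,0],[0,0,0],[0,0,0]],"spin":[0,0,0,0],"gripper":[0,0,0,0]}' 15
python3 -c "
from h import *
s=get_state();print(s['eef_pos'],s['ee_rot'],s['force'],s['moment'])"
```

```text
t: 26.35
eef_pos: [0.684, 0.1681, 0.1263]
ee_rot: [-3.057, -0.462, 0.029]
force: [-0.7, -1.8, 0.2]
width: 0.0263
gripper_force: 0.0
t: 26.75
eef_pos: [0.6861, 0.1669, 0.13]
ee_rot: [-3.055, -0.466, 0.022]
force: [4.8, -8.4, 0.1]
width: 0.0092
gripper_force: 14.9
[0.68612414 0.16692753 0.12997836] [-3.05492643 -0.46559706  0.02160161] [ 4.76034895 -8.4374592   0.09009643] [-2.92624654 -0.01326998 -1.517369  ]
```

Gripped: the width is about equal to the bar thickness. I'll raise it along the arc.

```bash

python3 -m creep '{"translation":[[0,-4,15],[0,-4,15],[0,-6,15],[0,-7,14],[0,0,0]],"spin":[0,0,0,0,0],"gripper":[0,0,0,0,0]}' 15
python3 -c "
from h import *
s=get_state();print(s['eef_pos'],s['ee_rot'],s['force'],s['moment'])"
```

```text
t: 27.25
eef_pos: [0.6856, 0.1474, 0.1886]
ee_rot: [-3.052, -0.465, 0.022]
force: [2.0, -2.2, -4.5]
width: 0.0095
gripper_force: 15.1
[0.68557595 0.14738188 0.18864768] [-3.05248264 -0.46543033  0.0224715 ] [ 2.00996434 -2.24349335 -4.49993317] [-1.18686661  1.4806427  -0.59872212]
```

```bash

python3 -m creep '{"translation":[[0,-9,13],[0,-10,12],[0,-11,11],[1,-12,10],[0,-13,9],[1,-14,7],[0,0,0]],"spin":[0,0,0,0,0,0,0],"gripper":[0,0,0,0,0,0,0]}' 15
python3 -m creep '{"translation":[[0,-14,6],[0,0,0],[0,0,0],[0,0,0],[0,0,0],[0,0,0],[0,0,0],[0,0,0]],"spin":[0,0,0,0,0,0,0,0],"gripper":[0,0,0,0,0,0,0,0]}' 15
python3 - <<'E'
from h import *;import cv2
s=get_state();print(s['eef_pos'],s['ee_rot'],s['force'],s['moment'])
a=cams.grab_frame("top")["img"][150:270,240:420,::-1];b=cams.grab_frame("scene")["img"][140:340,200:460,::-1]
cv2.imwrite("pics/t11.png",np.vstack([cv2.resize(a,(420,280)),cv2.resize(b,(420,320))]))
for l in("gearbox","bearing","rotor"):
  for c in("top","scene"):print(c,l,[(np.round(d["centre"],3),round(d["confidence"],2)) for d in nets.pinpoint(c,l)])
E
```

```text
t: 27.95
eef_pos: [0.6884, 0.0804, 0.2531]
ee_rot: [-3.049, -0.47, 0.024]
force: [-10.4, 6.0, 10.6]
width: 0.0094
gripper_force: 15.1
t: 28.75
eef_pos: [0.6888, 0.0674, 0.2586]
ee_rot: [-3.05, -0.471, 0.025]
force: [-7.2, 5.4, 11.5]
width: 0.0096
gripper_force: 15.1
[0.68884265 0.06744471 0.25861466] [-3.04992011 -0.47093633  0.02526621] [-7.21663137  5.41732751 11.46350538] [1.61599462 2.07872918 0.86168257]
top gearbox []
scene gearbox []
top bearing [(array([ 0.67 , -0.09 ,  0.017]), 0.43)]
scene bearing []
top rotor [(array([0.785, 0.098, 0.018]), 0.71), (array([ 0.701, -0.066,  0.019]), 0.65), (array([0.814, 0.001, 0.02 ]), 0.64)]
scene rotor [(array([0.785, 0.098, 0.013]), 0.81), (array([0.815, 0.003, 0.015]), 0.62)]
```

View pics/t11.png

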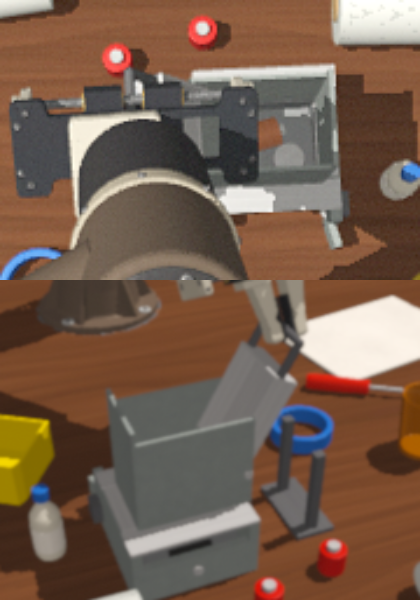

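The tray is raised to about 1.07 rad, and the rotor and bearing show in the bin (upper view, around (270–290, 130–155)). The gearbox is hidden by the gripper, so I'll lower the tray and check.

```bash

python3 -m creep '{"translation":[[0,14,-6],[0,14,-7],[-1,13,-9],[0,12,-10],[-1,11,-11],[0,10,-12],[0,9,-13],[0,0,0]],"spin":[0,0,0,0,0,0,0,0],"gripper":[0,0,0,0,0,0,0,0]}' 15
python3 -m creep '{"translation":[[0,7,-14],[0,6,-15],[0,4,-15],[0,2,-10],[0,0,0]],"spin":[0,0,0,0,0],"gripper":[0,0,0,0,0]}' 15
python3 - <<'E'
from h import *
s=get_state();print(s['eef_pos'],s['ee_rot'],s['force'],s['moment'])
cams.grab_frame("top")
for l in("gearbox","bearing","rotor","tray_handle"):print(l,[(np.round(d["centre"],3),round(d["confidence"],2)) for d in nets.pinpoint("top",l)])
E
```

```text
t: 29.95
eef_pos: [0.6855, 0.1494, 0.1857]
ee_rot: [-3.054, -0.465, 0.026]
force: [2.3, 0.7, -1.1]
width: 0.0096
gripper_force: 15.0
t: 30.45
eef_pos: [0.6848, 0.1665, 0.1317]
ee_rot: [-3.055, -0.464, 0.026]
force: [-6.9, 4.3, -0.6]
width: 0.0094
gripper_force: 15.0
[0.68480955 0.16648237 0.13169636] [-3.05521815 -0.46368763  0.02562255] [-6.89088086  4.30807671 -0.5821863 ] [1.18760012 4.17249628 0.94769209]
gearbox [(array([ 0.61 , -0.066, -0.002]), 0.54), (array([ 0.677, -0.032,  0.016]), 0.53)]
bearing [(array([ 0.671, -0.088,  0.02 ]), 0.5)]
rotor [(array([ 0.699, -0.063,  0.019]), 0.75), (array([0.781, 0.096, 0.016]), 0.66), (array([0.816, 0.001, 0.019]), 0.65)]
tray_handle [(array([0.676, 0.168, 0.143]), 0.7)]
```

The networks find all three parts in the bin. I'll settle the tray level, release, clear upward and take a last look.

```bash

python3 -m creep '{"translation":[[0,0,-2],[0,0,0],[0,0,0],[0,0,0],[0,0,0]],"spin":[0,0,0,0,0],"gripper":[0,0.2,0.3,0.3,0.3]}' 15
python3 -m creep '{"translation":[[0,0,10],[0,0,20],[0,0,40],[0,0,50],[-10,40,50],[-40,50,20],[-40,50,0],[-20,50,0]],"spin":[0,0,0,0,0,0,0,0],"gripper":[0.3,0.3,0.3,0.3,0.3,0.3,0.3,0.3]}'
python3 -m creep '{"translation":[[0,0,0],[0,0,0],[0,0,0]],"spin":[0,0,0],"gripper":[0.3,0.3,0.3]}'
python3 - <<'E'
from h import *;import cv2
s=get_state();print(s['eef_pos'],s['force'])
a=cams.grab_frame("top")["img"][150:330,180:420,::-1];b=cams.grab_frame("scene")["img"][140:360,120:490,::-1]
cv2.imwrite("pics/t12.png",np.vstack([cv2.resize(a,(440,330)),cv2.resize(b,(440,262))]))
for c,l in(("scene","tray_handle"),("top","bin"),("top","gearbox"),("top","bearing"),("top","tape"),("top","tray_handle")):print(l,[(np.round(d["centre"],3),round(d["confidence"],2)) for d in nets.pinpoint(c,l)])
E
```

```text
t: 31.2
eef_pos: [0.6863, 0.1671, 0.1318]
ee_rot: [-3.054, -0.467, 0.025]
force: [-1.0, 0.1, -0.7]
width: 0.0262
gripper_force: 0.0
t: 32.0
eef_pos: [0.5969, 0.321, 0.3064]
ee_rot: [-3.052, -0.467, 0.023]
force: [1.4, 0.7, -0.3]
width: 0.0266
gripper_force: 0.0
t: 32.3
eef_pos: [0.5986, 0.32, 0.3045]
ee_rot: [-3.055, -0.465, 0.025]
force: [0.4, -0.2, 0.4]
width: 0.0262
gripper_force: 0.0
[0.59862768 0.32002473 0.3045201 ] [ 0.43097622 -0.18876719  0.38601319]
tray_handle [(array([0.677, 0.167, 0.142]), 0.74), (array([ 0.605, -0.356, -0.001]), 0.58)]
bin [(array([ 0.68 , -0.058, -0.   ]), 0.7), (array([ 0.476, -0.252,  0.003]), 0.67), (array([0.678, 0.169, 0.142]), 0.35)]
gearbox [(array([ 0.679, -0.033,  0.02 ]), 0.74)]
bearing [(array([ 0.699, -0.064,  0.016]), 0.48), (array([ 0.671, -0.092,  0.02 ]), 0.47)]
tape [(array([ 0.531,  0.176, -0.003]), 0.82), (array([ 0.616, -0.065, -0.004]), 0.57)]
tray_handle [(array([0.676, 0.171, 0.141]), 0.9), (array([0.53 , 0.181, 0.   ]), 0.59)]
```

View pics/t12.png

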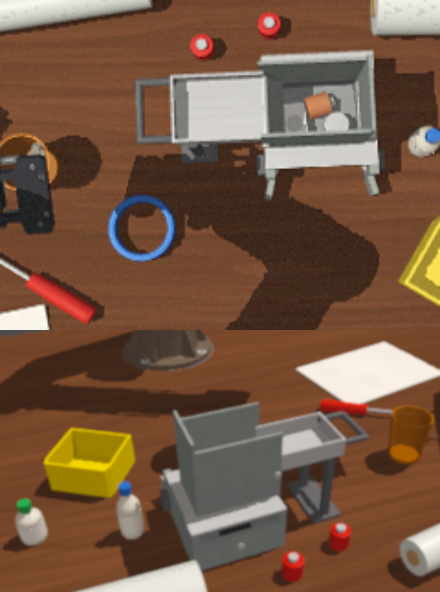

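The tray is empty and level (around (215,108)). The copper rotor, bearing and gearbox are in the bin (around (318,110)), the bin is docked, and the other things are where they were. Handing in.

```bash
python3 -c "
from station import arm
print(arm.job_done())"
```

```text
the job is handed in; nothing more can be done
None
```

The grey bin is docked and held by the catches, all three worn parts are in it, the tray is back level, nothing else was moved, and the job is handed in at about 32 s (no verdict was returned).

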